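Fit the snap-button T-handle to a folding hand trolley

TASK

Fit the loose T-handle to the hand trolley lying on the packing table: feed its tapered nose into the open end of the green mast, squeeze the two brass spring buttons flush so that they slide in under the rim, and push the handle on until both buttons pop out through the holes in the mast. Push gently and stop at the pop: no ramming or side-loading of the handle in the mast and no fingers rammed against it. Then let go, leaving the other things on the table where they are.

Things in the scene. Friction and masses are not known exactly. Their poses are not given: they have to be found in the camera images.
- trolley: Folding hand trolley on its back, fixed: a green square mast (29 mm outside, 24 mm bore, level, axis 85 mm above the table) on a timber block (begins 127 mm in); at its far end two 130 mm wheels and a folded toe plate (180 mm in, top 108 mm high, 260 mm wide). Origin on the table straight below the mast's open end; x runs level from the open end into the mast (the direction of insertion), z up
- mouth (a point): Centre of the mast's open end, on its axis, 85 mm up, in the plane of the front face of the black collar (35 mm square, 18 mm long) whose bore widens to 26.4 mm at the mouth over its first 3 mm. The mast's 24 mm bore is empty for 130 mm. Axes as the trolley's
- hole (a point): Point on the mast's axis between the two 16 mm round button holes in its left and right side walls (2.5 mm thick), 40 mm in from the mouth; axes as the trolley's
- handle: T-handle, 0.2 to 0.37 kg, lying flat: aluminium tube 22 x 22 mm, its axis 11 mm above the underside, bare from x = 58 to -95 mm; then a neck 34 mm wide and a black T-grip 130 mm wide (y) from x = -112 to -140 mm, 22 mm thick. Brass spring buttons on its sides at x = 0. Origin on the underside below the buttons; x along the tube to the nose, z up. Centre of mass some 55 mm behind the buttons
- nose (a point): Centre of the tip of the handle's black nose, on the tube's axis, 70 mm ahead of the buttons; the nose tapers from 22 to 15 mm square over its last 12 mm. Axes as the handle's
- button_mid (a point): Point on the handle's tube axis midway between the two buttons; axes as the handle's. With its nose in the bore the handle has 1 mm of play all round and its tail droops a little when let go
- button_left (a joint): Travel in m of the brass button on the handle's +y side (12 mm diameter, square-edged, on the tube's centre line): 0 = fully out, 7 mm proud of the tube; 0.007 = flush. Its spring pushes with about 3 N when out, 6 N when flush. Unpressed it stops square against the collar; under the mast's wall it reads about 0.005 to 0.007, and 0 again once it has popped through its hole
- button_right (a joint): The same for the button on the -y side. A finger pad that covers only a button's rear half still presses all of it in, and leaves its front half free to go under the rim, which then keeps it down; the pads themselves stop at the collar. With both buttons under the wall the handle slides with some 4 to 8 N of drag
- tin_a: Bystander: open tin with a coil of card, 74 mm across, 72 mm high; origin at the centre of its underside
- tin_b: Bystander: a second such tin; origin at the centre of its underside
- scissors: Bystander: dark-handled scissors lying flat, about 190 mm long, 10 mm high; origin at the pivot
- screwdriver: Bystander: screwdriver lying flat, 190 mm long
- hub_cap: Bystander: red plastic hub cap of the trolley, 40 mm across, 16 mm high; origin at the centre of its underside
- strips: Bystander: bundle of card strips, 50 x 130 x 36 mm; origin at the centre of its underside

How it is judged:
By the outcome, as a careful person would: the job done as asked, in the order asked, and still so for the second after the job is handed in, with the robot touching nothing.
It also fails if it takes over 64 s, if anything falls off the work surface, if the arm or the gripper's body presses on something with over 40 N, if the wrist force passes 120 N, or if a joint passes its speed limit or range.

ROBOT

A 7-joint arm with a two-finger parallel gripper is mounted at the origin on the work surface. World frame = base frame: x ahead of the robot, y to its left, z up, the work surface at z = 0. Lengths are in m, angles in rad, forces in N, time in s.
With the tool pointing down it reaches from about 0.4 to 0.875 m from the base axis. Payload 4.4 kg.
Tool frame: the origin (TCP) lies at the very end of the fingers, on their centre line; the grasp point (between the pads) lies 19 mm behind it; z points along the fingers, y is the line along which they close (so a half turn about z gives the same grasp; the last joint's range is limited). The gripper opens to 85 mm and grips with 20 to 120 N. Pads are 22 mm wide; open, the fingers measure 114 mm over their backs; the gripper's body (76 mm by 85 mm) begins 54 mm behind the grasp point. The pads swing forward as they close: fully open they stand 13 mm farther back than shut.
Start: joints at [-1.316, 0.628, 0.038, 1.517, -0.027, 0.996, -0.02], TCP at [0.205, 0.617, 0.231] pointing down, gripper open.
Joint ranges: [-3.06, 3.06], [-0.37, 2.12], [-1.25, 1.32], [0.18, 2.47], [-1.1, 4.24], [0.23, 1.98], [-2.94, 2.94]. Speed limits (rad/s): [2.57, 2.57, 3.14, 3.14, 3.14, 3.14, 3.14].

INTERFACE

Orientations are given as a unit quaternion [x, y, z, w].
In Python, from cell import manip, optics, order gives the robot as it stands.
- The arm moves only by the tool play_rows, never from a script. Its arguments are lists of equal length, an entry for each row: "twist": the turn, a rotation vector about the tool's x, y, z normalised to -1 to 1, where 1 is 6 degrees, a list of three; "delta_pos": the shift along the tool's x, y, z normalised to -1 to 1, where 1 is 4 cm, a list of three; "hand": the finger opening in mm, from 0 to 85.4. In form: {"twist": [[ax, ay, az], ...], "delta_pos": [[x, y, z], ...], "hand": [hand, ...]}. A call has 1 to 5 rows; each row shifts and turns the commanded pose from where the row before left it, along the tool's axes as they then stand; what a row does not reach is not made up. A row lasts 1/12 s, in which the tool goes at most 41.7 mm and 7.16 degrees, less where a joint would pass 70% of its speed; a pose out of reach is approached as far as the arm can. A call with a number of a shift or a turn outside -1 to 1 is refused whole. A call with a gripper value outside its range is refused whole. The fingers move at their own pace and stop on an object; "newtons" is the grip in N (left out, the last holds). Time passes only in rows, so rows that do not move let the fingers close. It gives the time, the measured TCP pose, the force, the opening and the grip force at its end, in the units of the state.
- manip.sense(): the state, without advancing time (a new reading comes with each control period).
- optics.snapshot(name): name is "scene" or "top" or "wrist"; returns the picture (400x640x3 uint8, blue, green, red); there is no depth.
- optics.calibration(name): a dict with "intrinsics" (3x3 intrinsics, pixels), "pose" (4x4, takes a point from camera to world coordinates). Camera axes: x right, y down, z forward; pixel columns grow to the right and rows downward; lengths in m; the calibration is good to about 2 mm. A picture is of the moment at which its call begins: read the wrist's pose just before it. calibration takes no time and is no camera call; for the wrist camera it gives the pose at the moment of the call.
- order.close_job(): hands the job in; it is judged then, once.
The state is a dict: "time": time; "q": joint angles; "joint_velocities": joint speeds; "joint_efforts": joint torques, N m; "tcp_pos": TCP position; "tool_rot": TCP orientation; "ft_force": force on the tool from outside, world axes, zero at the start; "moment": the same for the moment, N m; "opening": finger opening in m; "gripper_force": force on a finger pad.
Only numpy, scipy, OpenCV 4.12 (cv2) and the standard library are available. Lean on these libraries where they do the work, as an engineer would, in place of code of your own. Each camera call takes 0.05 s, during which the arm holds its last target. There are 200 camera calls.

## Working session

There is one attempt and no reset: what is moved stays moved. The work goes in short steps, Python scripts to look and compute and a tool call to move; the robot and the scene stay as the last step left them, time stands still between calls to the robot, and variables do not carry over. Pictures are saved under pics/ and viewed, at most 10 in all, crops included, and the job is handed in when it is done.

Besides the shell and the picture viewer there is one more tool, called as name(argument=value, ...) on one line, values as JSON. play_rows: Moves the arm, as the interface text tells. Its arguments: {"type":"object","properties":{"twist":{"type":"array"},"delta_pos":{"type":"array"},"hand":{"type":"array"},"newtons":{"type":"number"}},"required":["twist","delta_pos","hand"]}

```bash
mkdir -p pics; ls; cat > h.py <<'E'
import numpy as np, cv2
from scipy.spatial.transform import Rotation as R
from cell import manip, optics, order
def snap(n,f):
    im=optics.snapshot(n); cv2.imwrite('pics/'+f,im); return im
def ray(n,uv,z):
    c=optics.calibration(n) if isinstance(n,str) else n
    K=np.array(c['intrinsics']);T=np.array(c['pose'])
    d=T[:3,:3]@np.linalg.solve(K,[uv[0],uv[1],1.]);o=T[:3,3]
    return o+d*(z-o[2])/d[2]
def proj(n,p):
    c=optics.calibration(n) if isinstance(n,str) else n
    K=np.array(c['intrinsics']);T=np.array(c['pose'])
    q=K@(T[:3,:3].T@(np.array(p)-T[:3,3])); return q[:2]/q[2]
E
python3 - <<'E'
from h import *
s=manip.sense(); print(s)
for n in('scene','top','wrist'):
    c=optics.calibration(n); print(n,np.round(c['pose'],3).tolist(),np.round(c['intrinsics'],1).tolist())
snap('top','top.png');snap('scene','scene.png')
E
```

```text
pics
{'time': 0.0, 'q': array([-1.31583755,  0.62934263,  0.03843719,  1.51833567, -0.02697011,
        0.99627661, -0.02000559]), 'joint_velocities': array([-2.83540556e-05, -6.82609211e-04, -1.82895156e-04, -1.33201312e-03,
        1.17590635e-03, -5.50636910e-04,  7.55753332e-05]), 'joint_efforts': array([-3.03602437e-04, -5.63402760e+01,  1.22625243e+00, -1.93442023e+01,
        1.10078513e-02,  1.04314418e-02,  2.09005617e-05]), 'tcp_pos': array([0.20472469, 0.61628655, 0.2304016 ]), 'tool_rot': array([ 1.59685139e-01,  9.87167567e-01, -9.13718607e-04, -1.24688532e-04]), 'ft_force': array([-0.12375171, -0.36751465,  0.37828279]), 'moment': array([-0.01177822, -0.01259781,  0.01512325]), 'gripper_force': 0.0, 'opening': 0.08498718924953506}
scene [[-0.594, 0.469, -0.654, 1.264], [0.804, 0.364, -0.47, 0.372], [0.018, -0.805, -0.593, 0.731], [0.0, 0.0, 0.0, 1.0]] [[513.8, 0.0, 320.4], [0.0, 513.8, 201.0], [0.0, 0.0, 1.0]]
top [[0.008, -0.996, 0.091, 0.531], [-0.999, -0.011, -0.034, -0.112], [0.034, -0.09, -0.995, 0.744], [0.0, 0.0, 0.0, 1.0]] [[404.5, 0.0, 316.4], [0.0, 404.5, 203.4], [0.0, 0.0, 1.0]]
wrist [[0.315, 0.9, 0.301, 0.126], [0.949, -0.297, -0.103, 0.642], [-0.004, 0.318, -0.948, 0.372], [0.0, 0.0, 0.0, 1.0]] [[358.1, 0.0, 319.6], [0.0, 358.1, 197.4], [0.0, 0.0, 1.0]]
```

View pics/top.png

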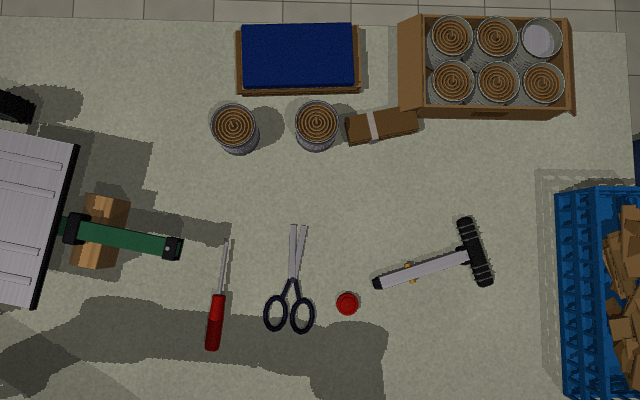

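View pics/scene.png

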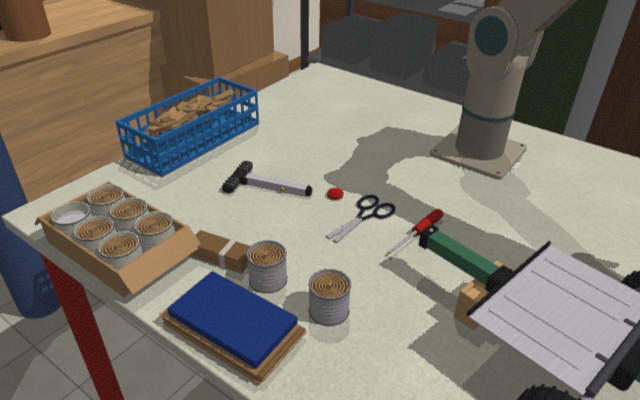

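The top view shows the handle (nose ~(375,284), T-grip ~(475,252), buttons ~(412,271)) and the mast mouth (~(182,249)). The scene view confirms the layout. Next I'll take enlarged crops.

```bash
python3 - <<'E'
import cv2,numpy as np
im=cv2.imread('pics/top.png')
a=cv2.resize(im[205:305,360:510],None,fx=5,fy=5,interpolation=cv2.INTER_CUBIC)
b=cv2.resize(im[205:285,50:200],None,fx=5,fy=5,interpolation=cv2.INTER_CUBIC)
cv2.imwrite('pics/ca.png',a);cv2.imwrite('pics/cb.png',b)
E
```

```text
(no output)
```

View pics/ca.png

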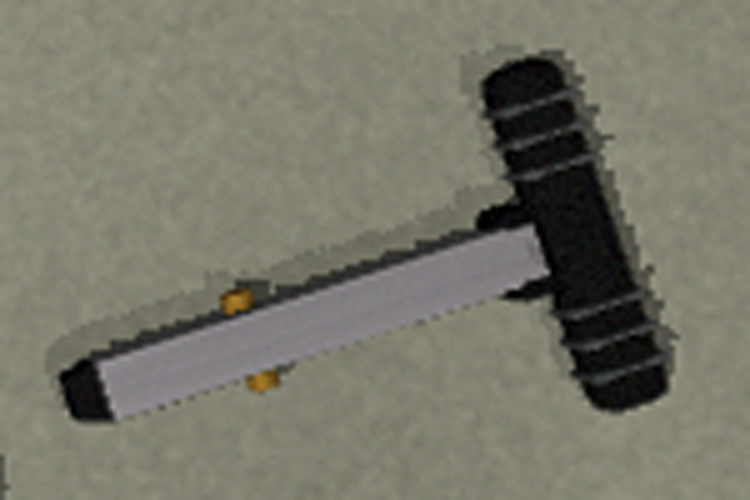

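View pics/cb.png

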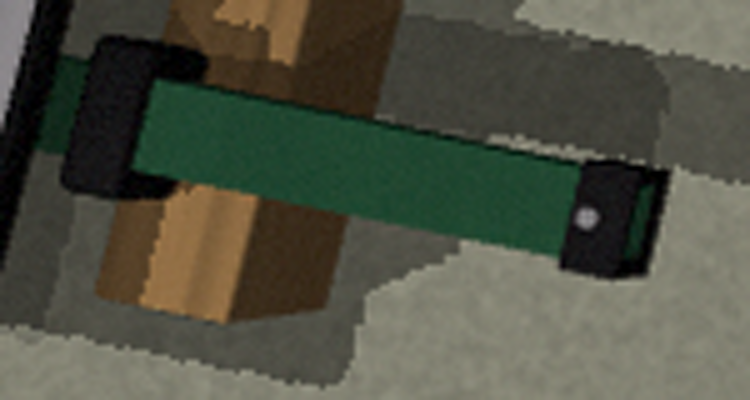

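Handle crop: tube top-face front mid (105,391), rear mid (542,250), and buttons (237,301) and (263,381). Mast crop: green top-face edges (155,82)-(580,165) and (135,172)-(562,257), with the collar's front top edge near x~632.

```bash
python3 - <<'E'
from h import *
A=lambda u,v:(360+u/5-.4,205+v/5-.4)
B=lambda u,v:(50+u/5-.4,205+v/5-.4)
f=ray('top',A(105.5,391),.022);r=ray('top',A(542,250),.022)
b1=ray('top',A(237,301),.011);b2=ray('top',A(263,381),.011)
print('front',f,'rear',r,'btn',b1,b2,(b1+b2)/2, np.linalg.norm(f-r),np.linalg.norm(b1-b2))
d=f-r;print('yaw handle',np.degrees(np.arctan2(d[1],d[0])))
d=b1-b2;print('btn line',np.degrees(np.arctan2(d[1],d[0])))
P=[ray('top',B(*p),.0995) for p in((155,82),(580,165),(135,172),(562,257))]
print(np.round(P,4)); 
for i in(0,2):
  d=P[i]-P[i+1];print('yaw mast',np.degrees(np.arctan2(d[1],d[0])))
print('widths',np.linalg.norm(P[0]-P[2]))
print('collar',ray('top',B(632,217),.1025), ray('top',B(640,165),.1025),ray('top',B(625,272),.1025),'bottom',ray('top',B(668,172),.0675),ray('top',B(648,275),.0675))
s=manip.sense();M=R.from_quat(s['tool_rot']).as_matrix();print(M.round(3))
E
```

```text
front [ 0.45692327 -0.25104289  0.022     ] rear [ 0.5075871 -0.409075   0.022    ] btn [ 0.48814008 -0.3012507   0.011     ] [ 0.45960748 -0.31035503  0.011     ] [ 0.47387378 -0.30580286  0.011     ] 0.16595473156880722 0.029949921735416614
yaw handle 107.77543388013723
btn line 17.69712102843344
[[0.5581 0.2352 0.0995]
 [0.5333 0.1029 0.0995]
 [0.53   0.2396 0.0995]
 [0.5046 0.1072 0.0995]]
yaw mast 79.39959021103577
yaw mast 79.15076188424356
widths 0.028408003724549945
collar [0.51727892 0.08517658 0.1025    ] [0.53344867 0.08333502 0.1025    ] [0.50026398 0.08666537 0.1025    ] bottom [0.53135321 0.08475173 0.0675    ] [0.49765346 0.08998177 0.0675    ]
[[-0.949  0.315 -0.001]
 [ 0.315  0.949 -0.002]
 [-0.    -0.002 -1.   ]]
```

play_rows(twist=[[0,0,0],[0,0,0],[0,0,0],[0,0,0],[0,0,0]], delta_pos=[[-0.79,-0.58,0],[-0.79,-0.58,0],[-0.79,-0.58,0],[-0.79,-0.58,0],[-0.79,-0.58,0]], hand=[85,85,85,85,85])

```text
time: 0.52
tcp_pos: [0.3189, 0.4551, 0.231]
tool_rot: [0.16, 0.987, -0.0, -0.0]
ft_force: [0.5, 0.3, -1.1]
opening: 0.0848
gripper_force: 0.0
```

play_rows(twist=[[0,0,0],[0,0,0],[0,0,0],[0,0,0],[0,0,0]], delta_pos=[[-0.79,-0.58,0],[-0.79,-0.58,0],[-0.79,-0.58,0],[-0.79,-0.58,0],[-0.79,-0.58,0]], hand=[85,85,85,85,85])

```text
time: 0.93
tcp_pos: [0.4322, 0.2952, 0.2311]
tool_rot: [0.16, 0.987, -0.0, -0.0]
ft_force: [1.4, -0.5, -0.3]
opening: 0.0849
gripper_force: 0.0
```

play_rows(twist=[[0,0,0],[0,0,0],[0,0,0],[0,0,0],[0,0,0]], delta_pos=[[-0.79,-0.58,0],[-0.79,-0.58,0],[-0.79,-0.58,0],[-0.27,-0.95,0],[-0.27,-0.95,0]], hand=[85,85,85,85,85])

```text
time: 1.35
tcp_pos: [0.497, 0.1203, 0.2308]
tool_rot: [0.16, 0.987, -0.0, 0.0]
ft_force: [0.2, -0.1, 0.3]
opening: 0.0851
gripper_force: 0.0
```

play_rows(twist=[[0,0,0],[0,0,0],[0,0,0],[0,0,0],[0,0,0]], delta_pos=[[-0.27,-0.95,0],[-0.27,-0.95,0],[-0.27,-0.95,0],[-0.27,-0.95,0],[-0.27,-0.95,0]], hand=[85,85,85,85,85])

```text
time: 1.77
tcp_pos: [0.4869, -0.0769, 0.2312]
tool_rot: [0.16, 0.987, 0.0, -0.0]
ft_force: [0.8, -0.9, -0.0]
opening: 0.0852
gripper_force: 0.0
```

play_rows(twist=[[0,0,0],[0,0,0],[0,0,0],[0,0,0],[0,0,0]], delta_pos=[[-0.27,-0.95,0],[-0.27,-0.95,0],[-0.27,-0.95,0],[-0.27,-0.95,0],[-0.27,-0.95,0]], hand=[85,85,85,85,85])

```text
time: 2.18
tcp_pos: [0.4782, -0.2743, 0.2311]
tool_rot: [0.16, 0.987, 0.0, -0.0]
ft_force: [1.4, -0.4, 0.6]
opening: 0.085
gripper_force: 0.0
```

play_rows(twist=[[0,0,0],[0,0,1],[0,0,1],[0,0,1],[0,0,1]], delta_pos=[[-0.27,-0.95,0],[0,0,0.3],[0,0,0.3],[0,0,0.3],[0,0,0.3]], hand=[85,85,85,85,85])

```text
time: 2.6
tcp_pos: [0.4767, -0.3122, 0.1824]
tool_rot: [0.364, 0.931, 0.0, -0.0]
ft_force: [0.0, -0.3, -0.5]
opening: 0.0851
gripper_force: 0.0
```

play_rows(twist=[[0,0,1],[0,0,1],[0,0,1],[0,0,1],[0,0,1]], delta_pos=[[0,0,0.3],[0,0,0.3],[0,0,0.3],[0,0,0.3],[0,0,0.3]], hand=[85,85,85,85,85])

```text
time: 3.02
tcp_pos: [0.4769, -0.3117, 0.1224]
tool_rot: [0.592, 0.806, -0.0, -0.0]
ft_force: [0.7, 0.1, 0.1]
opening: 0.0847
gripper_force: 0.0
```

```bash
python3 - <<'E'
from h import *
s=manip.sense();print(s['time'],s['tcp_pos'],s['q'].round(2));print(R.from_quat(s['tool_rot']).as_matrix().round(4))
np.save('wc.npy',np.array(optics.calibration('wrist')['pose']))
im=snap('wrist','w1.png')
for p in([.4882,-.3012,.011],[.4596,-.3104,.011],[.4562,-.2506,.022]): print(proj('wrist',p))
E
```

```text
3.0167 [ 0.47692741 -0.31173782  0.12242283] [ 0.32  0.68  0.32  1.85 -0.33  0.66  1.15]
[[-2.979e-01  9.546e-01 -6.000e-04]
 [ 9.546e-01  2.979e-01  3.000e-04]
 [ 5.000e-04 -5.000e-04 -1.000e+00]]
[342.03584722 187.20159767]
[301.04870436 187.62009935]
[320.70625541 107.26641621]
```

View pics/w1.png

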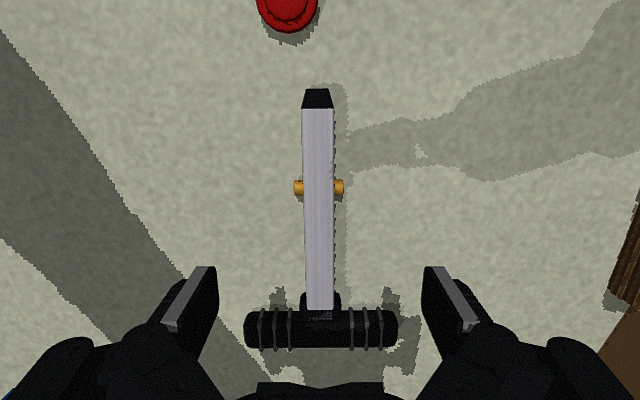

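The wrist view shows the handle nearly centred, with buttons at (298,187) and (339,187) against a finger midline of 319.5. Next: a small correction, descend, and close.

play_rows(twist=[[0,0,-0.08],[0,0,0],[0,0,0],[0,0,0],[0,0,0]], delta_pos=[[-0.12,-0.02,0.8],[0,0,0.8],[0,0,0.8],[0,0,0.5],[0,0,0.08]], hand=[85,85,85,85,85])

```text
time: 3.48
tcp_pos: [0.4755, -0.315, 0.0006]
tool_rot: [0.586, 0.81, 0.0, -0.003]
ft_force: [-0.8, 0.1, 0.4]
opening: 0.0848
gripper_force: 0.0
```

play_rows(twist=[[0,0,0],[0,0,0],[0,0,0]], delta_pos=[[0,0,0],[0,0,0],[0,0,0]], hand=[60,50,45], newtons=50)

```text
time: 3.73
tcp_pos: [0.4788, -0.3176, 0.0057]
tool_rot: [0.587, 0.81, 0.0, 0.001]
ft_force: [0.0, 0.6, 0.2]
opening: 0.0509
gripper_force: 0.0
```

```bash
python3 - <<'E'
from h import *
s=manip.sense();print(s['time'],s['tcp_pos'],s['ft_force'],s['opening'])
M=R.from_quat(s['tool_rot']).as_matrix()
print('yaw',np.degrees(np.arctan2(M[1,0],M[0,0])))
im=snap('wrist','w2.png')
for y in(-.015,.015):print(proj('wrist',s['tcp_pos']+M@np.array([.0115,y,-.008])))
cv2.imwrite('pics/w2c.png',cv2.resize(im[130:400,170:470],None,fx=2,fy=2,interpolation=cv2.INTER_CUBIC))
E
```

```text
3.7333 [ 0.47883834 -0.31757295  0.00572944] [0.03436813 0.56752909 0.21860876] 0.050919046390666606
yaw 108.1317700769733
[286.51783839 254.60040774]
[358.42636498 254.67925937]
```

View pics/w2c.png

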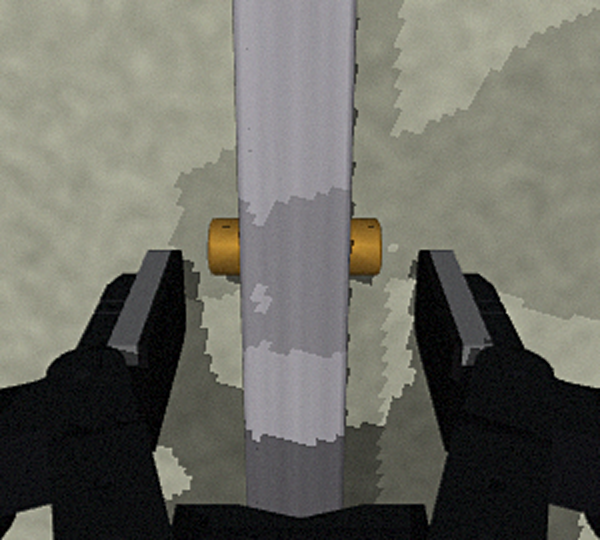

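The pads stand just behind the buttons: button centres are at crop row 246, pad fronts at 251. I'll nudge 1 mm forward and about 2.5 mm lower, then close.

play_rows(twist=[[0,0,0],[0,0,0],[0,0,0],[0,0,0],[0,0,0]], delta_pos=[[0.02,-0.015,0.06],[0,0,0],[0,0,0],[0,0,0],[0,0,0]], hand=[45,42,38,36,30], newtons=60)

```text
time: 4.2
tcp_pos: [0.4773, -0.3163, 0.0021]
tool_rot: [0.587, 0.81, 0.0, 0.0]
ft_force: [-0.2, 1.5, 4.8]
opening: 0.0299
gripper_force: 4.3
```

play_rows(twist=[[0,0,0],[0,0,0],[0,0,0],[0,0,0],[0,0,0]], delta_pos=[[0,0,0],[0,0,0],[0,0,0],[0,0,0],[0,0,0]], hand=[26,20,18,18,18])

```text
time: 4.62
tcp_pos: [0.4774, -0.3164, 0.0024]
tool_rot: [0.587, 0.809, 0.0, 0.0]
ft_force: [-0.4, 1.6, 6.3]
opening: 0.0205
gripper_force: 59.0
```

```bash
python3 - <<'E'
from h import *
s=manip.sense();print(s['time'],s['tcp_pos'],s['ft_force'],s['moment'],s['opening'],s['gripper_force'])
M=R.from_quat(s['tool_rot']).as_matrix();print(M.round(4))
E
```

```text
4.6167 [ 0.47737881 -0.31640689  0.00236593] [-0.36063149  1.57000737  6.2844727 ] [ 0.21026486  0.10626283 -0.03314907] 0.020518142072896206 58.98055650293827
[[-3.106e-01  9.506e-01  9.000e-04]
 [ 9.506e-01  3.106e-01 -3.000e-04]
 [-6.000e-04  7.000e-04 -1.000e+00]]
```

play_rows(twist=[[0,0,0],[0,0,0],[0,0,0],[0,0,0],[0,0,0]], delta_pos=[[0,0,-0.2],[0,0,-0.45],[0,0,-0.5],[0,0,-0.45],[0,0,-0.25]], hand=[18,18,18,18,18])

```text
time: 5.03
tcp_pos: [0.4772, -0.3165, 0.0773]
tool_rot: [0.587, 0.809, -0.0, 0.001]
ft_force: [0.1, 0.2, -3.0]
opening: 0.0204
gripper_force: 59.1
```

play_rows(twist=[[0,0,0.96],[0,0,0.96],[0,0,0.96],[0,0,0.96],[0,0,0.96]], delta_pos=[[0,0,0],[0,0,0],[0,0,0],[0,0,0],[0,0,0]], hand=[18,18,18,18,18])

```text
time: 5.45
tcp_pos: [0.4766, -0.3157, 0.0753]
tool_rot: [0.772, 0.636, -0.0, -0.001]
ft_force: [0.7, 0.4, -2.9]
opening: 0.0209
gripper_force: 59.0
```

play_rows(twist=[[0,0,0],[0,0,0],[0,0,0],[0,0,0],[0,0,0]], delta_pos=[[0.35,-0.05,0],[0.7,-0.093,0],[0.8,-0.11,0],[0.8,-0.11,0],[0.8,-0.11,0]], hand=[18,18,18,18,18])

```text
time: 5.87
tcp_pos: [0.4833, -0.1744, 0.0754]
tool_rot: [0.769, 0.639, -0.0, -0.001]
ft_force: [1.3, -0.2, -2.0]
opening: 0.0212
gripper_force: 59.0
```

play_rows(twist=[[0,0,0],[0,0,0],[0,0,0],[0,0,0],[0,0,0]], delta_pos=[[0.8,-0.11,0],[0.8,-0.11,0],[0.8,-0.11,0],[0.7,-0.093,0],[0.45,-0.04,0]], hand=[18,18,18,18,18])

```text
time: 6.28
tcp_pos: [0.4909, -0.0288, 0.0753]
tool_rot: [0.768, 0.641, 0.0, -0.002]
ft_force: [-0.4, 0.0, -2.6]
opening: 0.021
gripper_force: 59.0
```

play_rows(twist=[[0,0,0],[0,0,0],[0,0,0]], delta_pos=[[0,0,0],[0,0,0],[0,0,0]], hand=[18,18,18])

```text
time: 6.53
tcp_pos: [0.4918, -0.0343, 0.0757]
tool_rot: [0.77, 0.639, -0.0, 0.0]
ft_force: [-0.0, -0.9, -3.1]
opening: 0.0206
gripper_force: 59.0
```

```bash
python3 - <<'E'
from h import *
s=manip.sense();print(s['time'],s['tcp_pos'],s['ft_force'],s['moment'],s['opening'],s['gripper_force'])
M=R.from_quat(s['tool_rot']).as_matrix();print(M.round(4))
p=s['tcp_pos'];N=p+M@np.array([.0815,0,-.0086])
print('nose',N)
ims={}
for n in('scene','wrist','top'):
    im=snap(n,n+'3.png'); a=proj(n,N); b=proj(n,[.5155,.086,.085]); print(n,'nose',a,'mouth',b); ims[n]=(im,(a+b)/2)
def crop(n,w,h,f):
    im,c=ims[n]; x=int(np.clip(c[0]-w//2,0,640-w)); y=int(np.clip(c[1]-h//2,0,400-h)); print(n,'off',x,y); return cv2.resize(im[y:y+h,x:x+w],None,fx=f,fy=f,interpolation=cv2.INTER_CUBIC)
a=crop('scene',160,120,5);b=crop('top',160,120,5);
cv2.imwrite('pics/s3c.png',a);cv2.imwrite('pics/t3c.png',b)
E
```

```text
6.5333 [ 0.491833   -0.03426285  0.07571539] [-0.04100207 -0.87176034 -3.10493233] [ 0.08463065 -0.06584703 -0.03571862] 0.02061503685400172 58.97180691361427
[[ 1.843e-01  9.829e-01 -2.000e-04]
 [ 9.829e-01 -1.843e-01 -4.000e-04]
 [-5.000e-04 -2.000e-04 -1.000e+00]]
nose [0.50685668 0.04584456 0.08427705]
scene nose [407.97194371 224.27463076] mouth [424.00394189 234.07447306]
wrist nose [321.21948965  73.04522765] mouth [324.69049608 -65.86806345]
top nose [204.0578133 254.4947582] mouth [178.83372924 248.90143813]
scene off 335 169
top off 111 191
```

View pics/s3c.png

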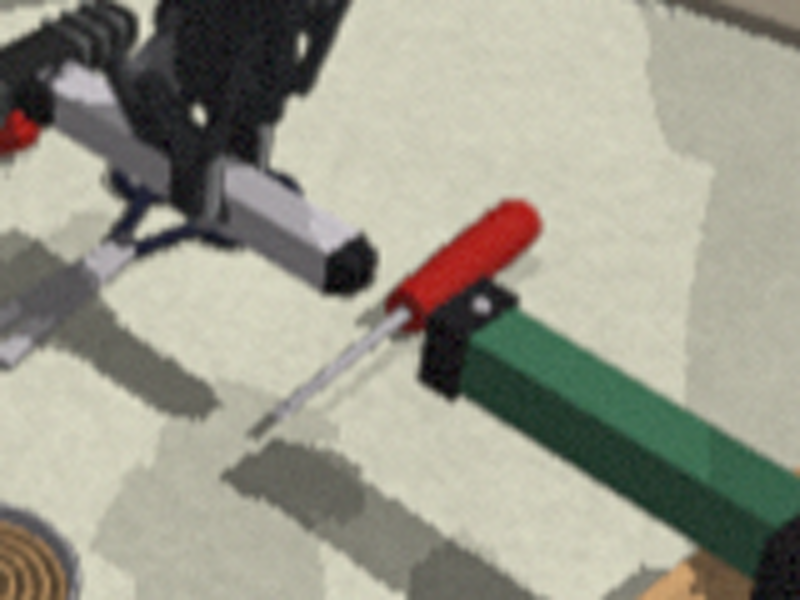

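View pics/wrist3.png

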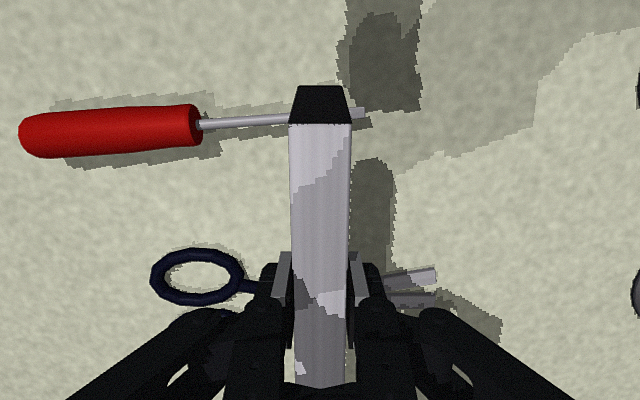

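The scene crop shows the nose tip at (352,265) and the collar front centre at ~(441,331). The wrist view shows the nose tip edge at row 86, where ~65 was expected, so the handle seems to sit several mm back in the grip. I'll check with intensity profiles.

```bash
python3 - <<'E'
from h import *
from scipy.optimize import least_squares
s=manip.sense();M=R.from_quat(s['tool_rot']).as_matrix();p=s['tcp_pos']
# wrist fit: handle (button_mid) in tool frame: x,y,z(up),pitch,yaw
obs=[((58,-11,11),(289,124)),((58,11,11),(351,124)),((70,-7.5,7.5),(299,86)),((70,7.5,7.5),(342,86))]
obs2=[(-11,296),(11,346)] # edges at row 380
cal={n:optics.calibration(n) for n in('wrist','top','scene')}
def W(v,t):
    x,y,z,pi,ya=v; Rm=R.from_euler('zy',[ya,pi]).as_matrix()
    q=Rm@(np.array(t)/1000.)+[x,y,z]
    return p+M@(q*[1,1,-1])
def f(v):
    r=[]
    for t,uv in obs: r+=list(proj(cal['wrist'],W(v,t))-uv)
    r+=[ (v[2]-.0086)/.001*1.]
    return r
r=least_squares(f,[.0115,0,.0086,0,0]);print('fit',r.x.round(4),'cost',r.cost)
for n in('top','wrist'):
    im=cv2.imread(f'pics/{n}3.png')
    print(n)
    for y in(-4,0,4):
        xs=np.arange(44,80,2); print([int(im[tuple(np.round(proj(cal[n],W([.0115,0,.0086,0,0],(x,y,11)))).astype(int)[::-1])].mean()) for x in xs])
    print(list(xs))
im=cv2.imread('pics/top3.png')
d=np.array([.1857,.9826,0]);l=np.array([-.9826,.1857,0])
for y in(-12,-7,7,12):
    xs=np.arange(-12,30,2); print([tuple(int(k) for k in im[tuple(np.round(proj(cal['top'],np.array([.5155,.086,.1025])+d*x/1000+l*y/1000)).astype(int)[::-1])])[1:] for x in xs])
E
```

```text
fit [ 0.0078 -0.001   0.0083  0.0345  0.0032] cost 2.497743874025315
top
[57, 61, 64, 60, 61, 60, 65, 64, 62, 65, 65, 64, 64, 66, 65, 64, 66, 65]
[58, 58, 58, 64, 62, 62, 62, 66, 61, 63, 63, 62, 65, 63, 63, 65, 62, 65]
[58, 57, 60, 61, 62, 62, 64, 63, 61, 61, 62, 62, 64, 64, 61, 62, 64, 63]
[np.int64(44), np.int64(46), np.int64(48), np.int64(50), np.int64(52), np.int64(54), np.int64(56), np.int64(58), np.int64(60), np.int64(62), np.int64(64), np.int64(66), np.int64(68), np.int64(70), np.int64(72), np.int64(74), np.int64(76), np.int64(78)]
wrist
[173, 177, 179, 176, 176, 174, 16, 14, 17, 19, 16, 24, 181, 181, 181, 177, 172, 178]
[183, 183, 181, 183, 179, 176, 21, 19, 10, 19, 18, 17, 160, 180, 171, 173, 175, 168]
[185, 184, 179, 181, 185, 177, 16, 20, 24, 19, 15, 18, 186, 188, 175, 184, 182, 104]
[np.int64(44), np.int64(46), np.int64(48), np.int64(50), np.int64(52), np.int64(54), np.int64(56), np.int64(58), np.int64(60), np.int64(62), np.int64(64), np.int64(66), np.int64(68), np.int64(70), np.int64(72), np.int64(74), np.int64(76), np.int64(78)]
[(59, 62), (55, 61), (55, 60), (62, 66), (60, 64), (61, 67), (64, 67), (59, 63), (61, 62), (62, 66), (59, 65), (62, 67), (58, 63), (61, 65), (61, 65), (11, 7), (1, 3), (0, 0), (25, 24), (60, 65), (58, 63)]
[(50, 56), (50, 55), (52, 56), (57, 62), (56, 60), (53, 60), (61, 65), (63, 68), (60, 64), (59, 66), (59, 64), (62, 64), (60, 65), (61, 63), (61, 64), (59, 65), (65, 69), (39, 45), (6, 10), (0, 0), (20, 23)]
[(59, 63), (53, 58), (55, 59), (56, 60), (57, 62), (55, 60), (61, 65), (55, 58), (59, 64), (60, 66), (57, 62), (56, 62), (64, 67), (62, 67), (64, 69), (58, 65), (62, 66), (59, 64), (60, 64), (60, 65), (57, 64)]
[(60, 65), (60, 66), (61, 66), (65, 71), (64, 68), (66, 71), (67, 72), (69, 74), (60, 64), (61, 64), (60, 65), (58, 61), (60, 64), (55, 60), (58, 62), (59, 65), (61, 67), (64, 68), (58, 64), (64, 67), (65, 69)]
```

View pics/t3c.png

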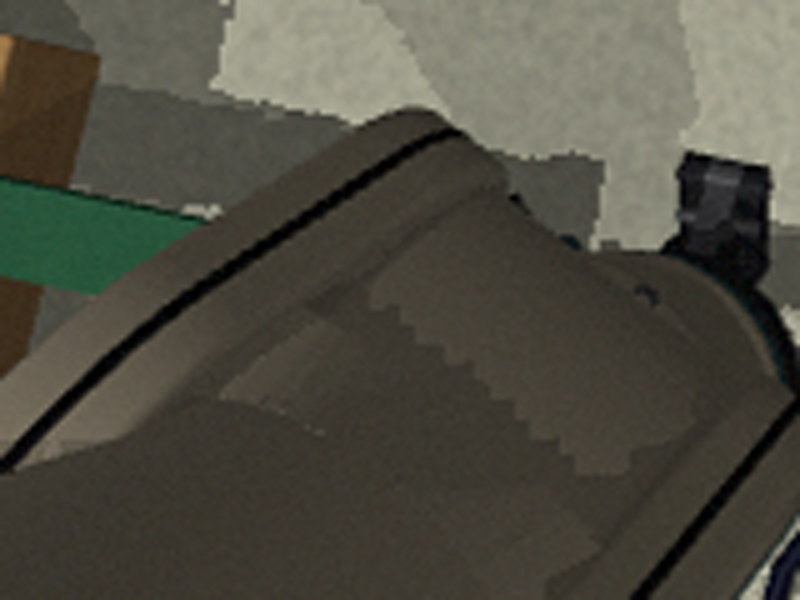

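The arm hides the top view, so I can't use it here. I'll advance until the nose is about 8 mm short of the mouth, then locate the collar relative to the nose in the wrist image by code.

play_rows(twist=[[0,0,0],[0,0,0],[0,0,0],[0,0,0],[0,0,0]], delta_pos=[[0.25,0.05,-0.025],[0.35,0,0],[0.25,0,0],[0,0,0],[0,0,0]], hand=[18,18,18,18,18])

```text
time: 7.1
tcp_pos: [0.5006, -0.0005, 0.0766]
tool_rot: [0.769, 0.639, -0.0, 0.0]
ft_force: [-1.1, -2.0, -2.8]
opening: 0.0206
gripper_force: 59.0
```

```bash
python3 - <<'E'
from h import *
s=manip.sense();print(s['time'],s['tcp_pos'],s['ft_force'],s['gripper_force'])
M=R.from_quat(s['tool_rot']).as_matrix();print(M.round(4)[:,0])
im=snap('wrist','w4.png')
g=im.astype(int)
B,G,Rr=g[...,0],g[...,1],g[...,2]
for y in range(0,150,5):
    row=''
    for x in range(240,410,2):
        b,gg,r=g[y,x]
        row+= '#' if max(b,gg,r)<45 else ('G' if gg>r+12 and gg>b+5 else ('o' if b>r+3 else '.'))
    print(f'{y:3d}',row)
print('pred mouth',proj('wrist',[.5155,.086,.1025]),proj('wrist',[.5155,.086,.085]))
E
```

```text
7.1 [ 5.00582147e-01 -4.55121603e-04  7.66082243e-02] [-1.09806542 -1.96447106 -2.84489722] 58.99727113544941
[ 1.839e-01  9.829e-01 -1.000e-04]
  0 .......#############################.o#############################..................
  5 .......#########################.oo..oo...#########################..................
 10 .......########################...oo.oo.o..########################..................
 15 ........#######################oo.oo..o.oo.########################..................
 20 ........########################oo..ooo..o#########################..................
 25 ........##########################.o....###########################..................
 30 ........##########################################################...................
 35 ........##########################################################...................
 40 ........##########################################################...................
 45 ........##########################################################...................
 50 ........###########################################
[... 1111 characters left out ...]
...
115 .........................##############################..............................
120 .........................###############################.............................
125 .........................oo.oooo...o....o...o..oo...o..o.............................
130 ..........................oo.oo...o.ooo.oo...o...oooooo..............................
135 ........................o.o..o....ooooo.o.....oooo...o.o.............................
140 .............................ooo..o.....o...oo.o..oooo.o.............................
145 .........................o..oo..............o.oo.oooo.o..............................
pred mouth [318.58618438  50.91797293] [318.74767006  54.28720473]
```

The collar spans columns 256–371 (mid 313.5), its front edge is at row ~62, and the nose mid is at 320.5, so the nose needs ~2 mm toward tool −y. Next I'll check heights from the apparent widths.

```bash
cat > w.py <<'E'
from h import *
def edges(g,y,x0,x1,th=85):
    a=g[y-1:y+2].mean(0); xs=[]
    i=np.where(a[x0:x1]<th)[0]+x0; l,r=i[0],i[-1]
    L=l-1+(a[l-1]-th)/(a[l-1]-a[l]); Rr=r+(a[r]-th)/(a[r]-a[r+1]); return L,Rr
E
python3 - <<'E'
from w import *
im=cv2.imread('pics/w4.png').astype(float); g=im.max(2)
c=optics.calibration('wrist');K=np.array(c['intrinsics']);T=np.array(c['pose'])
s=manip.sense();M=R.from_quat(s['tool_rot']).as_matrix()
print('cam in tool',(M.T@T[:3,:3]).round(3).tolist(),(M.T@(T[:3,3]-s['tcp_pos'])).round(4))
for y in(35,40,45,50):
    L,r=edges(g,y,240,390); d=35*.001*K[0,0]/(r-L)
    v=np.array([((L+r)/2-K[0,2])/K[0,0],(y-K[1,2])/K[1,1],1])*d; print(y,L,r,'depth',d,'tool',(M.T@(T[:3,3]+T[:3,:3]@v-s['tcp_pos'])).round(4),'z',(T[:3,3]+T[:3,:3]@v)[2])
for y in(118,120,121):
    L,r=edges(g,y,270,370); d=22*.001*K[0,0]/(r-L)
    v=np.array([((L+r)/2-K[0,2])/K[0,0],(y-K[1,2])/K[1,1],1])*d; print(y,L,r,'depth',d,'tool',(M.T@(T[:3,3]+T[:3,:3]@v-s['tcp_pos'])).round(4),'z',(T[:3,3]+T[:3,:3]@v)[2])
col=g[:,316];print([(y,int(col[y])) for y in range(56,100,2)],[(y,int(col[y])) for y in range(118,128)])
E
```

```text
cam in tool [[0.001, -0.947, -0.32], [1.0, 0.001, -0.0], [0.001, -0.32, 0.947]] [ 0.0813 -0.001  -0.1418]
35 254.37174721189592 390.57142857142856 depth 0.09202166061046585 tool [ 0.0914 -0.0003 -0.0413] z 0.11792884079430375
40 254.6169590643275 390.0625 depth 0.09253402339227236 tool [ 0.0902 -0.0004 -0.0411] z 0.11778331808667045
45 254.8 394.49999999999994 depth 0.08971596888561567 tool [ 0.0888  0.0002 -0.0446] z 0.12125107784894104
50 254.94722222222222 387.2857142857143 depth 0.09470654121785967 tool [ 0.0879 -0.0007 -0.0396] z 0.1162674937735455
118 288.7053824362606 375.20000000000005 depth 0.0910818223771004 tool [ 0.0713  0.0021 -0.0491] z 0.12572358000901807
120 288.0676328502415 367.0833333333333 depth 0.09970281026872045 tool [ 0.0698  0.0012 -0.0405] z 0.11712404790235922
121 287.734693877551 364.7142857142857 depth 0.10233994758278671 tool [ 0.0693  0.0008 -0.0379] z 0.11453523100548724
[(56, 25), (58, 20), (60, 16), (62, 34), (64, 196), (66, 187), (68, 179), (70, 176), (72, 170), (74, 179), (76, 185), (78, 179), (80, 180), (82, 183), (84, 188), (86, 3), (88, 26), (90, 25), (92, 9), (94, 22), (96, 22), (98, 26)] [(118, 16), (119, 30), (120, 21), (121, 21), (122, 11), (123, 54), (124, 178), (125, 177), (126, 175), (127, 179)]
```

```bash
python3 - <<'E'
from w import *
im=cv2.imread('pics/w4.png').astype(float); g=im.max(2)
c=optics.calibration('wrist');K=np.array(c['intrinsics']);T=np.array(c['pose'])
s=manip.sense();M=R.from_quat(s['tool_rot']).as_matrix()
for w,ys,a,b in((35,(35,40,45,50),240,390),(22,(119,120,121,122),270,370),(22,(130,140,160,180),0,0)):
  for y in ys:
    if a: L,r=edges(g,y,a,b,48)
    else:
        row=g[y-1:y+2].mean(0);print(y,[int(k) for k in row[284:296]],[int(k) for k in row[344:358]]);continue
    d=w*.001*K[0,0]/(r-L)
    v=np.array([((L+r)/2-K[0,2])/K[0,0],(y-K[1,2])/K[1,1],1])*d; print(y,L,r,'depth',d,'tool',(M.T@(T[:3,3]+T[:3,:3]@v-s['tcp_pos'])).round(4),'z',(T[:3,3]+T[:3,:3]@v)[2])
E
```

```text
35 254.78438661710038 371.45512820512823 depth 0.1074247123377041 tool [ 0.0931 -0.003  -0.0244] z 0.1011008376105209
40 254.94152046783626 371.3243243243243 depth 0.10769048723706101 tool [ 0.0917 -0.003  -0.0246] z 0.10129257378842979
45 255.17910447761193 370.7894736842105 depth 0.10841000629383987 tool [ 0.0903 -0.0031 -0.0243] z 0.10099502327528481
50 255.48936170212767 370.5851063829787 depth 0.10889473705630164 tool [ 0.0889 -0.0031 -0.0243] z 0.10095726104751136
119 288.80350877192984 350.7638888888889 depth 0.12714717660938699 tool [ 0.067  -0.001  -0.0124] z 0.08911460183337705
120 288.6038647342995 351.21774193548384 depth 0.12582014955251378 tool [ 0.0668 -0.001  -0.0139] z 0.09057731554254692
121 288.0608695652174 351.44171779141107 depth 0.12429760115232938 tool [ 0.0667 -0.001  -0.0156] z 0.0922362595186729
122 288.13793103448273 351.52866242038215 depth 0.12427822208828687 tool [ 0.0663 -0.001  -0.0157] z 0.09236720469357099
130 [178, 179, 179, 182, 147, 175, 180, 183, 190, 189, 189, 190] [187, 182, 188, 192, 160, 136, 113, 74, 80, 80, 77, 79, 77, 78]
140 [183, 185, 184, 190, 135, 173, 179, 186, 190, 188, 190, 190] [185, 182, 190, 192, 144, 123, 107, 70, 81, 81, 82, 80, 80, 81]
160 [187, 191, 195, 196, 159, 163, 177, 182, 188, 188, 192, 191] [153, 154, 159, 152, 135, 114, 84, 74, 76, 78, 75, 76, 77, 73]
180 [147, 147, 146, 145, 143, 116, 176, 183, 187, 189, 187, 191] [154, 156, 158, 139, 122, 107, 71, 72, 77, 74, 73, 77, 76, 77]
```

Relative to the nose, the collar sits 2 mm toward −y, and the nose front looks ~2 mm low and slightly nose-down. I'll correct this and start the nose in gently.

play_rows(twist=[[0,0.17,0],[0,0,0],[0,0,0],[0,0,0]], delta_pos=[[0,-0.05,-0.02],[0.1,0,0],[0.1,0,0],[0,0,0]], hand=[18,18,18,18])

```text
time: 7.48
tcp_pos: [0.5001, 0.0079, 0.0777]
tool_rot: [0.77, 0.638, 0.007, -0.006]
ft_force: [0.4, 0.7, -2.1]
opening: 0.021
gripper_force: 59.0
```

```bash
cat > st.py <<'E'
from w import *
import sys
def st():
    s=manip.sense();M=R.from_quat(s['tool_rot']).as_matrix()
    print('t',s['time'],'tcp',s['tcp_pos'].round(4),'Ftool',(M.T@s['ft_force']).round(2),'mom',(M.T@s['moment']).round(3),'open',round(s['opening'],4),'grip',round(s['gripper_force'],1),'xdir',M[:,0].round(4))
    mo=np.array([.5155,.086,.085])-s['tcp_pos'];print('mouth in tool',(M.T@mo).round(4))
    return s,M
if __name__=='__main__': 
    st()
    if len(sys.argv)>1:
        g=snap('wrist',sys.argv[1]).astype(float).max(2)
        for y in(40,50):
            try:print(y,edges(g,y,240,390,48))
            except Exception as e:print(e)
        c=g[:,314];print('col314 dark->bright rows',[y for y in range(1,200) if (c[y]<48)!=(c[y-1]<48)])
E
python3 st.py w5.png
```

```text
t 7.4833 tcp [0.5001 0.0079 0.0777] Ftool [0.68 0.29 2.09] mom [-0.001  0.092  0.026] open 0.021 grip 59.0 xdir [0.1855 0.9825 0.0188]
mouth in tool [ 0.0798  0.0006 -0.0058]
40 (np.float64(262.8), np.float64(376.31617647058823))
50 (np.float64(262.9925187032419), np.float64(375.5567567567568))
col314 dark->bright rows [22, 32, 54, 85, 86, 124]
```

```bash
cat > asc.py <<'E'
import cv2,sys
g=cv2.imread(sys.argv[1]).astype(int)
y0,y1,x0,x1=map(int,sys.argv[2:6]);st=int(sys.argv[6]) if len(sys.argv)>6 else 5
for y in range(y0,y1,st):
    row=''
    for x in range(x0,x1,2):
        b,gg,r=g[y,x]
        row+= '#' if max(b,gg,r)<45 else ('G' if gg>r+12 and gg>b+5 else ('O' if r>b+50 else ('o' if b>r+3 else '.')))
    print(f'{y:3d}',row)
E
python3 asc.py pics/w5.png 0 150 240 410
```

```text
0 ................GGGGGGGGGGGGGGGGGGGGGGGGGGGGGGGGGGGGGGGGGGGGGGGG.....................
  5 ................GGGGGGGGGGGGGGGGGGGGGGGGGGGGGGGGGGGGGGGGGGGGGGGG.....................
 10 .................GGGGGGGGGGGGGGGGGGGGGGGGGGGGGGGGGGGGGGGGGGGGGGG.....................
 15 .................GGGGGGGGGGGGGGGGGGGGGGGGGGGGGGGGGGGGGGGGGGGGGGG.....................
 20 .................GGGGGGGGGGGGGGGGGGGGGGGGGGGGGGGGGGGGGGGGGGGGGGG.....................
 25 ............#########################################################................
 30 ............#########################################################................
 35 ............########################o..o.o.o#########################................
 40 ............#######################...o.......#######################................
 45 ............#######################...o.....oo######################.................
 50 ............########################oo..o....#######################.................
 55 ............########################################################.................
 60 ............######
[... 897 characters left out ...]
...........#############################..............................
115 .........................##############################..............................
120 .........................###############################.............................
125 .........................oo..ooo..oooo......oo.oooo....o.............................
130 .........................o...o..o.oo.o.o.........o..o.oo.............................
135 .........................ooo..oo...o.oooo....ooooo...o...............................
140 .........................o.o.o.oo....oo.o...o......oooo..............................
145 ............................oo.o......ooo.o.o..o.oo.o.o..............................
```

The nose tip is nearly at the mouth, laterally centred (collar mid 319.3, nose mid 320). Starting the insertion.

play_rows(twist=[[0,0,0],[0,0,0],[0,0,0],[0,0,0]], delta_pos=[[0.1,0,0],[0.1,0,0],[0.1,0,0],[0,0,0]], hand=[18,18,18,18])

```text
time: 7.87
tcp_pos: [0.5021, 0.0198, 0.0774]
tool_rot: [0.769, 0.639, 0.007, -0.006]
ft_force: [1.0, -0.5, -5.6]
opening: 0.0205
gripper_force: 59.0
```

```bash
python3 st.py w6.png;python3 asc.py pics/w6.png 80 135 240 410
```

```text
t 7.8667 tcp [0.5021 0.0198 0.0774] Ftool [-0.36  1.08  5.56] mom [-0.056 -0.221  0.044] open 0.0205 grip 59.0 xdir [0.1842 0.9827 0.0174]
mouth in tool [ 0.0677  0.001  -0.0064]
index 0 is out of bounds for axis 0 with size 0
index 0 is out of bounds for axis 0 with size 0
col314 dark->bright rows [65, 76, 94, 124]
 80 .............#######################.oo..o....######################.................
 85 .............######################o..oo.o....######################.................
 90 .............#######################.oo...o..o######################.................
 95 .............#########################..o..#########################.................
100 ..............######################################################.................
105 ..............######################################################.................
110 ..............#####################################################..................
115 ..............#####################################################..................
120 ..............#####################################################..................
125 ..........................o.o......oo...o......o...oo.o..............................
130 ..........................o..ooo..o.........ooo.o...oo.o.............................
```

The nose is touching the ceiling (about 3.5 N down), so the height correction was unneeded. I'll undo it and look again.

play_rows(twist=[[0,-0.17,0],[0,0,0],[0,0,0]], delta_pos=[[0,0,0.02],[0,0,0],[0,0,0]], hand=[18,18,18])

```text
time: 8.17
tcp_pos: [0.5024, 0.0195, 0.0771]
tool_rot: [0.77, 0.638, 0.0, 0.0]
ft_force: [0.2, -0.2, -3.6]
opening: 0.0208
gripper_force: 59.6
```

```bash
python3 st.py
```

```text
t 8.1667 tcp [0.5024 0.0195 0.0771] Ftool [-0.13  0.23  3.64] mom [0.015 0.108 0.047] open 0.0208 grip 59.6 xdir [ 0.1848  0.9828 -0.    ]
mouth in tool [ 0.0678  0.0006 -0.0079]
```

play_rows(twist=[[0,0,0],[0,0,0],[0,0,0],[0,0,0]], delta_pos=[[0.1,0,0],[0.1,0,0],[0.1,0,0],[0,0,0]], hand=[18,18,18,18])

```text
time: 8.5
tcp_pos: [0.5047, 0.0322, 0.077]
tool_rot: [0.769, 0.639, 0.0, -0.0]
ft_force: [0.4, -0.6, -2.9]
opening: 0.0205
gripper_force: 59.6
```

```bash
python3 st.py
```

```text
t 8.5 tcp [0.5047 0.0322 0.077 ] Ftool [-0.53  0.54  2.93] mom [-0.001  0.097  0.043] open 0.0205 grip 59.6 xdir [0.1841 0.9829 0.001 ]
mouth in tool [ 0.0549  0.0007 -0.0079]
```

play_rows(twist=[[0,0,0],[0,0,0],[0,0,0],[0,0,0]], delta_pos=[[0.1,0,0],[0.1,0,0],[0.1,0,0],[0,0,0]], hand=[18,18,18,18])

```text
time: 8.83
tcp_pos: [0.5069, 0.0439, 0.077]
tool_rot: [0.769, 0.639, 0.0, -0.0]
ft_force: [0.0, 0.5, -2.2]
opening: 0.0207
gripper_force: 59.6
```

play_rows(twist=[[0,0,0],[0,0,0],[0,0,0],[0,0,0]], delta_pos=[[0.1,0,0],[0.1,0,0],[0.05,0,0],[0,0,0]], hand=[18,18,18,18])

```text
time: 9.17
tcp_pos: [0.5087, 0.0532, 0.077]
tool_rot: [0.77, 0.638, 0.0, -0.0]
ft_force: [0.0, -0.9, -2.5]
opening: 0.0205
gripper_force: 59.6
```

```bash
python3 st.py w7.png;python3 asc.py pics/w7.png 80 320 230 420 6
```

```text
t 9.1667 tcp [0.5087 0.0532 0.077 ] Ftool [-0.86  0.19  2.46] mom [-0.011  0.112  0.037] open 0.0205 grip 59.6 xdir [1.847e-01 9.828e-01 4.000e-04]
mouth in tool [ 0.0335  0.0007 -0.008 ]
index 0 is out of bounds for axis 0 with size 0
index 0 is out of bounds for axis 0 with size 0
col314 dark->bright rows [171, 183]
 80 .......................GGGGGGGGGGGGGGGGGGGGGGGGGGGGGGGGGGGGGGGGGGGGGG..........................
 86 .......................GGGGGGGGGGGGGGGGGGGGGGGGGGGGGGGGGGGGGGGGGGGGG...........................
 92 .......................GGGGGGGGGGGGGGGGGGGGGGGGGGGGGGGGGGGGGGGGGGGGG...........................
 98 .......................GGGGGGGGGGGGGGGGGGGGGGGGGGGGGGGGGGGGGGGGGGGGG...........................
104 .......................GGGGGGGGGGGGGGGGGGGGGGGGGGGGGGGGGGGGGGGGGGGGG...........................
110 .......................GGGGGGGGGGGGGGGGGGGGGGGGGGGGGGGGGGGGGGGGGGGGG...........................
116 .......................GGGGGGGGGGGGGGGGGGGGGGGGGGGGGGGGGGGGGGGGGGGGG...........................
122 ........................GGGGGGGGGGGGGGGGGGGGGGGGGGGGGGGGGGGGGGGGGGGG........
[... 2519 characters left out ...]

278 ...............#######.o.oo..###...o.o.oo...oo.o....o......##o.o..o.########...................
284 ..............########..oo.o.###o....o..o..oo....oo.oo..oo.###...oo.o########..................
290 .............########o.....o####o....oo......oooo.o.o....o####o.o...oo########.................
296 ............#########.....o.####.o.o...o...o..oo.oo..o.oo.#####..o.o.o########.................
302 ..........################.o####o.o....o...o.oo..oo.oo.ooo#####..################..............
308 ........#########################o..o....o...ooo.oo.o...oo#########################............
314 ...#############################.....oo.oo...oo.o.ooo..o.o##############################.......
```

The nose is ~45 mm in with clean forces. I'll release here, find the buttons by their brass colour, and regrip on their rear halves.

play_rows(twist=[[0,0,0],[0,0,0],[0,0,0],[0,0,0],[0,0,0]], delta_pos=[[0,0,0],[0,0,0],[0,0,0],[0,0,0],[0,0,0]], hand=[26,32,40,50,55])

```text
time: 9.63
tcp_pos: [0.5089, 0.0521, 0.0773]
tool_rot: [0.77, 0.638, 0.0, 0.0]
ft_force: [0.5, -0.0, 0.6]
opening: 0.0551
gripper_force: 0.0
```

```bash
cat > brass.py <<'E'
from st import *
s,M=st()
f=sys.argv[1];im=snap('wrist',f).astype(int)
m=((im[...,2]>im[...,0]*1.8)&(im[...,2]>60)).astype(np.uint8)
n,l,stt,c=cv2.connectedComponentsWithStats(m)
for i in range(1,n):
    if stt[i][4]>20:print(stt[i],c[i].round(1))
for x in(.006,.008,.010,.012):print(x,proj('wrist',s['tcp_pos']+M@np.array([x,-.0145,-.0086])).round(1),proj('wrist',s['tcp_pos']+M@np.array([x,.0145,-.0086])).round(1))
E
python3 brass.py w8.png; python3 asc.py pics/w8.png 216 320 220 430 4
```

```text
t 9.6333 tcp [0.5089 0.0521 0.0773] Ftool [ 0.07  0.46 -0.56] mom [ 0.066 -0.025 -0.021] open 0.0551 grip 0.0 xdir [1.861e-01 9.825e-01 1.000e-04]
mouth in tool [ 0.0346  0.0002 -0.0077]
[276 242  16  28 415] [283.2 255.6]
[346 242  16  28 421] [353.4 255.8]
[  57  245  154   47 5628] [132.7 268.2]
0.006 [287.6 265.9] [356.7 266. ]
0.008 [287.4 261.7] [356.8 261.7]
0.01 [287.3 257.4] [357.  257.5]
0.012 [287.2 253.1] [357.1 253.2]
216 .........................#################################################...............................
220 ......................................o..o.....o...o..o...o.oo........####...............................
224 .......................................o.o....oo......ooo.o.o.oo.........................................
228 ....................................oo..oo..ooo....o......o.oooo.........................................
232 ....................................o..ooo...........o.o.oo.ooo..........................................
236 ....................................o.o.oo.o.o.oooo..o..oooo.o...........................................
240 .
[... 1494 characters left out ...]
................###########.o.....######
296 .o..oo..###########....................oo..oo.o.oo..o.o.....o....................############..ooo.o#####
300 ....o..############..................oo...o.oooo.o..oo.oo.........................############oo.....####
304 o......###########....................o.o....o.o.....o.oo.........................############...o....###
308 ###..oo###########......................o....oo.oo..o..o..o.oo.....................###########....#######
312 ####.o.##########.....................oooo...o.o......o.o.ooo......................###########o..########
316 #################.......................ooo...o..o...ooo.o.ooo......................#####################
```

Brass is at (283,256) and (353,256), so the buttons sit ~10–11 mm ahead of the pad centre. I'll go back 1.4 mm so the pads cover only the rear halves, then regrip.

play_rows(twist=[[0,0,0],[0,0,0],[0,0,0],[0,0,0],[0,0,0]], delta_pos=[[-0.035,0,0],[0,0,0],[0,0,0],[0,0,0],[0,0,0]], hand=[50,44,38,32,28], newtons=50)

```text
time: 10.1
tcp_pos: [0.5086, 0.0508, 0.0774]
tool_rot: [0.77, 0.638, 0.0, 0.0]
ft_force: [0.4, -0.4, 3.9]
opening: 0.0282
gripper_force: 4.7
```

play_rows(twist=[[0,0,0],[0,0,0],[0,0,0],[0,0,0]], delta_pos=[[0,0,0],[0,0,0],[0,0,0],[0,0,0]], hand=[24,20,18,18])

```text
time: 10.43
tcp_pos: [0.5085, 0.0508, 0.0775]
tool_rot: [0.77, 0.638, 0.0, 0.0]
ft_force: [-1.1, -1.2, 8.0]
opening: 0.0211
gripper_force: 50.3
```

```bash
python3 brass.py w9.png
```

```text
t 10.4333 tcp [0.5085 0.0508 0.0775] Ftool [-1.43 -0.83 -7.99] mom [ 0.153 -0.146 -0.065] open 0.0211 grip 50.3 xdir [1.858e-01 9.826e-01 2.000e-04]
mouth in tool [ 0.0359  0.0003 -0.0074]
[  57  243  154   47 5627] [132.6 266.2]
0.006 [287.4 265.8] [356.5 265.9]
0.008 [287.3 261.6] [356.7 261.6]
0.01 [287.2 257.3] [356.8 257.4]
0.012 [287. 253.] [357.  253.1]
```

The regrip caught the drooped handle, leaving a lip/ceiling couple. I'll relieve it by raising slightly and pitching nose-down.

play_rows(twist=[[0,-0.15,0],[0,0,0],[0,0,0]], delta_pos=[[0,0,-0.025],[0,0,0],[0,0,0]], hand=[18,18,18])

```text
time: 10.73
tcp_pos: [0.5084, 0.0513, 0.0781]
tool_rot: [0.77, 0.638, -0.006, 0.005]
ft_force: [0.3, 0.4, 3.1]
opening: 0.0202
gripper_force: 50.0
```

```bash
python3 st.py
```

```text
t 10.7333 tcp [0.5084 0.0513 0.0781] Ftool [ 0.35  0.25 -3.12] mom [ 0.041  0.118 -0.051] open 0.0202 grip 50.0 xdir [ 0.1851  0.9826 -0.0159]
mouth in tool [ 0.0353  0.0005 -0.0075]
```

play_rows(twist=[[0,-0.06,0],[0,0,0],[0,0,0]], delta_pos=[[0,0,-0.03],[0,0,0],[0,0,0]], hand=[18,18,18])

```text
time: 10.98
tcp_pos: [0.5077, 0.0514, 0.0788]
tool_rot: [0.77, 0.638, -0.009, 0.007]
ft_force: [-0.4, 0.2, -2.9]
opening: 0.0206
gripper_force: 49.2
```

```bash
python3 st.py
```

```text
t 10.9833 tcp [0.5077 0.0514 0.0788] Ftool [ 0.18 -0.4   2.86] mom [-0.003  0.083  0.009] open 0.0206 grip 49.2 xdir [ 0.1849  0.9825 -0.0222]
mouth in tool [ 0.0353  0.0012 -0.007 ]
```

Forces are back to free-hold values. Now I'll advance toward the collar.

play_rows(twist=[[0,0,0],[0,0,0],[0,0,0],[0,0,0],[0,0,0]], delta_pos=[[0.1,0,-0.002],[0.1,0,-0.002],[0.1,0,-0.002],[0.1,0,-0.002],[0,0,0]], hand=[18,18,18,18,18])

```text
time: 11.4
tcp_pos: [0.5118, 0.0659, 0.0797]
tool_rot: [0.77, 0.638, -0.009, 0.008]
ft_force: [-1.3, -3.2, 3.9]
opening: 0.0206
gripper_force: 50.0
```

```bash
python3 st.py w10.png;python3 asc.py pics/w10.png 196 300 230 420 4
```

```text
t 11.4 tcp [0.5118 0.0659 0.0797] Ftool [-3.52 -0.67 -3.82] mom [ 4.000e-02 -1.064e+00 -1.000e-03] open 0.0206 grip 50.0 xdir [ 0.1858  0.9823 -0.0234]
mouth in tool [ 0.0203 -0.0001 -0.0058]
index 0 is out of bounds for axis 0 with size 0
index 0 is out of bounds for axis 0 with size 0
col314 dark->bright rows []
196 ......................##GGGGGGGGGGGGGGGGGGGGGGGGGGGGGGGGGGGGGGGGG##............................
200 .....................###GGGGGGGGGGGGGGGGGGGGGGGGGGGGGGGGGGGGGGGG###............................
204 .....................###GGGGGGGGGGGGGGGGGGGGGGGGGGGGGGGGGGGGGGGG####...........................
208 ....................#################################################..........................
212 ....................#################################################..........................
216 ....................#################################################..........................
220 ....................#####################.o.ooo.#####################..........................
224 ....................####################.o....o..####################...........
[... 1115 characters left out ...]

272 o.o..oo.........#######....o.o###o..ooo.....o.o..o.o.o.oo.###......########....................
276 o.o.o......o...o#######o.oo..####.......o.o...o.ooo.oo..o.###.......#######....................
280 ...............#######...o.o.####.....o.....o...ooooo..oo.####......########...................
284 ..............########o......####.....o.....ooo.oo...o.ooo####..oo...#######...................
288 ..............#######.......#####..o....o.ooo.ooo.o.....oo####...o..o########..................
292 .............########.......#####.oo..o.o..oo.ooo..ooo..o.####......o.########.................
296 ............########.o..oo.o#####.....oo.o.....o...o..ooo.#####.oo...o#########................
```

The handle is still slightly nose-up in the bore (My −1.06). I'll pitch further nose-down and raise a touch before going on.

play_rows(twist=[[0,-0.15,0],[0,0,0],[0,0,0]], delta_pos=[[0,0,-0.01],[0,0,0],[0,0,0]], hand=[18,18,18])

```text
time: 11.7
tcp_pos: [0.5118, 0.0673, 0.0799]
tool_rot: [0.77, 0.638, -0.014, 0.012]
ft_force: [-0.1, -1.5, 4.3]
opening: 0.0207
gripper_force: 50.1
```

```bash
python3 - <<'E'
from st import *
s,M=st()
for x in(.011,.013,.015,.018,.02,.022): print(x,proj('wrist',s['tcp_pos']+M@np.array([x,0,-.0235])).round(1))
g=snap('wrist','w11.png').max(2)
print([y for y in range(150,300) if (g[y,314]<48)!=(g[y-1,314]<48)])
E
```

```text
t 11.7 tcp [0.5118 0.0673 0.0799] Ftool [-1.61  0.14 -4.22] mom [ 0.019 -0.396  0.004] open 0.0207 grip 50.1 xdir [ 0.1849  0.982  -0.0375]
mouth in tool [ 0.0189  0.0002 -0.0058]
0.011 [322.2 274. ]
0.013 [322.2 269.3]
0.015 [322.3 264.6]
0.018 [322.3 257.4]
0.02 [322.3 252.5]
0.022 [322.3 247.6]
[211, 223, 240, 259]
```

play_rows(twist=[[0,-0.1,0],[0,0,0],[0,0,0]], delta_pos=[[0,0,-0.02],[0,0,0],[0,0,0]], hand=[18,18,18])

```text
time: 12.0
tcp_pos: [0.5111, 0.068, 0.0802]
tool_rot: [0.769, 0.638, -0.018, 0.015]
ft_force: [-0.1, 1.4, 0.4]
opening: 0.0209
gripper_force: 49.7
```

```bash
python3 st.py
```

```text
t 12.0 tcp [0.5111 0.068  0.0802] Ftool [ 1.35 -0.31 -0.42] mom [-0.011  0.262 -0.048] open 0.0209 grip 49.7 xdir [ 0.1842  0.9818 -0.0473]
mouth in tool [ 0.0182  0.001  -0.0057]
```

play_rows(twist=[[0,0,0],[0,0,0],[0,0,0],[0,0,0]], delta_pos=[[0,0,-0.012],[0.05,0,-0.0024],[0.05,0,-0.0024],[0,0,0]], hand=[18,18,18,18])

```text
time: 12.33
tcp_pos: [0.5118, 0.0714, 0.0806]
tool_rot: [0.77, 0.638, -0.019, 0.015]
ft_force: [-0.6, -0.2, -3.3]
opening: 0.0208
gripper_force: 49.2
```

```bash
python3 st.py
```

```text
t 12.3333 tcp [0.5118 0.0714 0.0806] Ftool [-0.1  -0.54  3.33] mom [0.038 0.139 0.012] open 0.0208 grip 49.2 xdir [ 0.1848  0.9816 -0.0479]
mouth in tool [ 0.0148  0.0009 -0.0051]
```

play_rows(twist=[[0,0,0],[0,0,0]], delta_pos=[[0.04,0,-0.002],[0,0,0]], hand=[18,18])

```text
time: 12.5
tcp_pos: [0.5121, 0.0726, 0.0807]
tool_rot: [0.77, 0.638, -0.019, 0.015]
ft_force: [-0.2, -0.3, -3.9]
opening: 0.0208
gripper_force: 49.1
```

play_rows(twist=[[0,0,0],[0,0,0]], delta_pos=[[0.04,0,-0.002],[0,0,0]], hand=[18,18])

```text
time: 12.67
tcp_pos: [0.5125, 0.0739, 0.0808]
tool_rot: [0.77, 0.638, -0.019, 0.015]
ft_force: [0.1, 0.1, -4.2]
opening: 0.0205
gripper_force: 49.3
```

```bash
python3 - <<'E'
from st import *
s,M=st()
for x in(.009,.011,.013,.015,.018): print(x,proj('wrist',s['tcp_pos']+M@np.array([x,0,-.0225])).round(1))
g=snap('wrist','w12.png').max(2)
print([y for y in range(150,300) if (g[y,314]<48)!=(g[y-1,314]<48)])
E
python3 asc.py pics/w12.png 240 300 230 420 4
```

```text
t 12.6667 tcp [0.5125 0.0739 0.0808] Ftool [0.32 0.11 4.14] mom [-0.065  0.037  0.012] open 0.0205 grip 49.3 xdir [ 0.1853  0.9815 -0.0485]
mouth in tool [ 0.0122  0.0007 -0.0048]
0.009 [322.2 277.2]
0.011 [322.2 272.6]
0.013 [322.2 267.9]
0.015 [322.2 263.2]
0.018 [322.2 256. ]
[228, 240, 255, 273]
240 ......................####################o.oo..#####################..........................
244 ......................###################...o.oooo###################..........................
248 ......................##################...o....oo###################..........................
252 ......................###################o.ooo.oo####################..........................
256 ......................#######################o#######################..........................
260 ......................##############################################...........................
264 ...................#####################################################.......................
268 .................#########################################################.....................
272 ................###########################################################....................
276 ...............########.....o####..o.o.ooooo..o...o...oooo###..oo.oo#######....................
280 ..ooo....o....o#######o.ooo..####.o..o..o.ooo....ooo.ooo.o####o..o..########...................
284 o....oooo.....########...o..o####......o.o..o....oo.o.oo..####...o..o#######...................
288 ..............#######.......#####o..o..ooo..o.o..o...oooo.####.......########..................
292 .............########o....o.#####o.....oo......ooo...ooo..####o.o..o..########.................
296 ............########..o...o.#####...o..o.o.oooo....o......#####o..o...#########................
```

play_rows(twist=[[0,0,0],[0,0,0]], delta_pos=[[0.02,0,0],[0,0,0]], hand=[18,18])

```text
time: 12.88
tcp_pos: [0.5125, 0.074, 0.0808]
tool_rot: [0.77, 0.638, -0.019, 0.016]
ft_force: [-0.4, -2.5, -3.6]
opening: 0.0208
gripper_force: 50.2
```

play_rows(twist=[[0,0,0],[0,0,0]], delta_pos=[[0.02,0,0],[0,0,0]], hand=[18,18])

```text
time: 13.05
tcp_pos: [0.5125, 0.0741, 0.0808]
tool_rot: [0.77, 0.637, -0.019, 0.016]
ft_force: [-1.1, -4.7, -4.2]
opening: 0.0207
gripper_force: 51.6
```

Contact at the collar, gently (4.7 N), where the geometry says the pads meet it. I'll relax slightly, release, and check for brass.

play_rows(twist=[[0,0,0],[0,0,0],[0,0,0],[0,0,0],[0,0,0]], delta_pos=[[-0.02,0,0],[0,0,0],[0,0,0],[0,0,0],[0,0,0]], hand=[18,26,34,44,55])

```text
time: 13.47
tcp_pos: [0.5138, 0.0758, 0.0813]
tool_rot: [0.769, 0.638, -0.017, 0.015]
ft_force: [0.7, 1.1, -0.5]
opening: 0.0541
gripper_force: 0.0
```

```bash
python3 brass.py w13.png; python3 asc.py pics/w13.png 228 320 220 430 4
```

```text
t 13.4667 tcp [0.5138 0.0758 0.0813] Ftool [1.2  0.47 0.41] mom [-0.015  0.076 -0.029] open 0.0541 grip 0.0 xdir [ 0.1846  0.9817 -0.0463]
mouth in tool [ 0.0101 -0.0002 -0.0042]
[  71  268  143   45 4974] [140.7 290.3]
0.006 [287.6 265.8] [356.7 265.9]
0.008 [287.4 261.6] [356.8 261.7]
0.01 [287.3 257.3] [357.  257.4]
0.012 [287.2 253. ] [357.2 253.1]
228 ..........................####GGGGGGGGGGGGGGGGGGGGGGGGGGGGGGGGGGGGGGG###.................................
232 ..........................###############################################................................
236 ..........................###############################################................................
240 ..........................###############################################................................
244 ..........................####################o.....#####################................................
248 ..........................###################.......o####################................................
252 ..........................##################o....o....##################.........
[... 1084 characters left out ...]
................###########...o.o.######
296 #.......############................oo....ooo...o..oo.o..oooo....................###########...oooo.#####
300 .oo.oo..###########..................o........o....o...ooo.ooo...................############...oo..#####
304 ...o.o.############..................oo.ooo....o....o.oooo.oo.....................###########.ooo..o.####
308 ####o..###########...................oo.....o.....oo..o.oo.oo.....................###########...o########
312 ####..o###########...................o.o.......oo.o.o...ooo........................##########...#########
316 #################.....................o.o..o...ooo....o.o..o.......................######################
```

No brass is visible outside the collar, so both buttons are held under the rim. I'll move the open fingers back ~54 mm along the tube and regrip for the push.

play_rows(twist=[[0,0.45,0],[0,0,0],[0,0,0],[0,0,0],[0,0,0]], delta_pos=[[0,0,0],[-0.45,0,0.065],[-0.45,0,0.065],[-0.45,0,0.065],[0,0,0]], hand=[55,55,55,55,55])

```text
time: 13.93
tcp_pos: [0.5027, 0.018, 0.0734]
tool_rot: [0.772, 0.636, -0.001, 0.001]
ft_force: [-0.6, -1.2, 1.0]
opening: 0.055
gripper_force: 0.0
```

play_rows(twist=[[0,0,0],[0,0,0],[0,0,0]], delta_pos=[[0,0,0],[0,0,0],[0,0,0]], hand=[50,45,40], newtons=40)

```text
time: 14.18
tcp_pos: [0.5033, 0.0232, 0.0732]
tool_rot: [0.769, 0.639, 0.0, 0.0]
ft_force: [-0.0, -0.2, -0.3]
opening: 0.0401
gripper_force: 0.0
```

```bash
python3 brass.py w14.png; python3 asc.py pics/w14.png 0 320 220 430 8
```

```text
t 14.1833 tcp [0.5033 0.0232 0.0732] Ftool [-0.16  0.01  0.34] mom [-0.004  0.008  0.001] open 0.0401 grip 0.0 xdir [1.837e-01 9.830e-01 1.000e-04]
mouth in tool [ 0.064   0.0005 -0.0118]
[  41  205  164   48 6327] [121.2 228.7]
0.006 [287.6 265.6] [356.7 265.7]
0.008 [287.5 261.3] [356.9 261.4]
0.01 [287.4 257.1] [357.  257.1]
0.012 [287.2 252.8] [357.2 252.8]
  0 .........................GGGGGGGGGGGGGGGGGGGGGGGGGGGGGGGGGGGGGGGGGGGGGGGGGGG.............................
  8 .........................GGGGGGGGGGGGGGGGGGGGGGGGGGGGGGGGGGGGGGGGGGGGGGGGGG..............................
 16 .........................GGGGGGGGGGGGGGGGGGGGGGGGGGGGGGGGGGGGGGGGGGGGGGGGGG..............................
 24 ..........................GGGGGGGGGGGGGGGGGGGGGGGGGGGGGGGGGGGGGGGGGGGGGGGGG..............................
 32 ..........................GGGGGGGGGGGGGGGGGGGGGGGGGGGGGGGGGGGGGGGGGGGGGGGGG..............................
 40 ..........................GGGGGGGGGGGGGGGGGGGGGGGGGGGGGGGGGGGGGGGGGGGGGGGGG..............................
 48 ..........................GGGGGGGGGGGGGGGGGGGGGGGGGGGGGGGGGGGGGGGGGGGGGG
[... 2963 characters left out ...]
........####o.ooo.......................
272 .........#######...o.o######.........o.o...oooo......o.o...oo.o..........######oo...o#######.............
280 .......#######.oo.o..#######..........o...ooo.ooo.o..o..o..o.o...........#######....o.#######............
288 ......#######.oo.o.o########.........o....o...ooo.o..o.....ooo...........########o..o...#######..........
296 ....#######oo....o.#########........o.o.o.oo.o..o.o..o.o.o.o.o...........#########o......########........
304 ###############.ooo########..........oooo.....oooo..oooo.o..o.............########...################....
312 ##########################...............ooo..o.oo.oo.o.oo.oo.o...........##############################.
```

Slivers of brass (row 144, both sides) sit right at the rim, so both buttons are held nearly flush as intended. Closing at the rear grip.

play_rows(twist=[[0,0,0],[0,0,0],[0,0,0],[0,0,0],[0,0,0]], delta_pos=[[0,0,0],[0,0,0],[0,0,0],[0,0,0],[0,0,0]], hand=[32,26,20,18,18], newtons=40)

```text
time: 14.65
tcp_pos: [0.5028, 0.0222, 0.0732]
tool_rot: [0.77, 0.638, -0.0, 0.0]
ft_force: [0.7, 2.0, 0.9]
opening: 0.0208
gripper_force: 39.6
```

```bash
python3 st.py
```

```text
t 14.65 tcp [0.5028 0.0222 0.0732] Ftool [ 2.11  0.29 -0.89] mom [ 0.026  0.368 -0.09 ] open 0.0208 grip 39.6 xdir [ 1.850e-01  9.827e-01 -3.000e-04]
mouth in tool [ 0.065   0.0007 -0.0119]
```

play_rows(twist=[[0,-0.15,0],[0,0,0],[0,0,0]], delta_pos=[[0,0,-0.055],[0,0,0],[0,0,0]], hand=[18,18,18])

```text
time: 14.9
tcp_pos: [0.5025, 0.0213, 0.0752]
tool_rot: [0.77, 0.638, -0.007, 0.006]
ft_force: [-1.2, -0.9, -1.1]
opening: 0.0211
gripper_force: 39.5
```

```bash
python3 st.py
```

```text
t 14.9 tcp [0.5025 0.0213 0.0752] Ftool [-1.13 -1.01  1.11] mom [ 0.052 -0.099  0.006] open 0.0211 grip 39.5 xdir [ 0.1853  0.9825 -0.0179]
mouth in tool [ 0.0658  0.0008 -0.011 ]
```

play_rows(twist=[[0,0,0],[0,0,0],[0,0,0],[0,0,0]], delta_pos=[[0.08,0,-0.001],[0.08,0,-0.001],[0.08,0,-0.001],[0,0,0]], hand=[18,18,18,18])

```text
time: 15.23
tcp_pos: [0.5046, 0.0319, 0.0751]
tool_rot: [0.77, 0.638, -0.006, 0.005]
ft_force: [-0.6, -0.4, -2.7]
opening: 0.0216
gripper_force: 39.4
```

```bash
python3 brass.py w15.png | head -5
```

```text
t 15.2333 tcp [0.5046 0.0319 0.0751] Ftool [-0.43 -0.52  2.66] mom [ 0.066 -0.028  0.013] open 0.0216 grip 39.4 xdir [ 0.185   0.9826 -0.0164]
mouth in tool [ 0.0551  0.0007 -0.0108]
[  47  215  161   48 6040] [126.2 238.9]
0.006 [287.5 265.7] [356.5 265.8]
0.008 [287.3 261.5] [356.7 261.6]
```

play_rows(twist=[[0,0,0],[0,0,0],[0,0,0]], delta_pos=[[0.08,0,-0.001],[0.08,0,-0.001],[0.08,0,-0.001]], hand=[18,18,18])

```text
time: 15.53
tcp_pos: [0.5063, 0.0405, 0.0752]
tool_rot: [0.77, 0.638, -0.007, 0.005]
ft_force: [-0.8, -2.2, -3.0]
opening: 0.0212
gripper_force: 39.4
```

play_rows(twist=[[0,0,0],[0,0,0],[0,0,0]], delta_pos=[[0.08,0,-0.001],[0.08,0,-0.001],[0,0,0]], hand=[18,18,18])

```text
time: 15.78
tcp_pos: [0.5077, 0.0479, 0.0752]
tool_rot: [0.77, 0.639, -0.006, 0.005]
ft_force: [0.5, -0.4, -2.6]
opening: 0.0209
gripper_force: 39.4
```

```bash
python3 brass.py w16.png | head -5; python3 asc.py pics/w16.png 100 320 220 430 8
```

```text
t 15.7833 tcp [0.5077 0.0479 0.0752] Ftool [-0.3   0.57  2.61] mom [-0.017 -0.016  0.048] open 0.0209 grip 39.4 xdir [ 0.1846  0.9827 -0.016 ]
mouth in tool [ 0.0387  0.0006 -0.0105]
[  54  239  156   47 5765] [130.6 261.8]
0.006 [287.5 265.8] [356.5 265.8]
0.008 [287.3 261.5] [356.7 261.6]
100 ...........................GGGGGGGGGGGGGGGGGGGGGGGGGGGGGGGGGGGGGGGGGGGGGGG...............................
108 ............................GGGGGGGGGGGGGGGGGGGGGGGGGGGGGGGGGGGGGGGGGGGGG................................
116 ............................GGGGGGGGGGGGGGGGGGGGGGGGGGGGGGGGGGGGGGGGGGGGG................................
124 ............................GGGGGGGGGGGGGGGGGGGGGGGGGGGGGGGGGGGGGGGGGGGGG................................
132 ............................GGGGGGGGGGGGGGGGGGGGGGGGGGGGGGGGGGGGGGGGGGGGG................................
140 ............................GGGGGGGGGGGGGGGGGGGGGGGGGGGGGGGGGGGGGGGGGGGG.................................
148 ...........................#GGGGGGGGGGGGGGGGGGGGGGGGGGGGGGGGGGGGGGGGGGGG#................................
156 .........................###GGGGGG
[... 1571 characters left out ...]
#..o.oo#######..........................
276 ....................#######o..ooo.###.oo.o..o...o.o.oo.o.o.oo.o.##.o..o..#######.........................
284 ...................########...ooo####.o.o.ooo.oo...o.ooooo..o.oo###...ooo.########.......................
292 ..................########.ooo...####.......o....o..oooooooooo..####.o.o...########......................
300 ................#############...#####o.....o.....o..oooo....o.o#####..o##############....................
308 .............########################....oo...oo.o..o.....o.o.o#########################................#
316 #...#################################.o..o.o.o..o..ooo....o.o.o##################################...#####
```

play_rows(twist=[[0,0,0],[0,0,0],[0,0,0],[0,0,0]], delta_pos=[[0.08,0,-0.001],[0.08,0,-0.001],[0.08,0,-0.001],[0,0,0]], hand=[18,18,18,18])

```text
time: 16.17
tcp_pos: [0.5096, 0.0567, 0.0753]
tool_rot: [0.77, 0.638, -0.006, 0.005]
ft_force: [0.2, -1.2, -0.2]
opening: 0.0211
gripper_force: 39.8
```

```bash
python3 brass.py w17.png | head -6; python3 - <<'E'
from h import *
im=snap('scene','sc17.png')
E
```

```text
t 16.1667 tcp [0.5096 0.0567 0.0753] Ftool [-1.16  0.41  0.27] mom [ 0.002 -0.325  0.031] open 0.0211 grip 39.8 xdir [ 0.1851  0.9826 -0.0165]
mouth in tool [ 0.0297  0.0004 -0.0101]
[  57  251  155   46 5621] [132.8 273.9]
0.006 [287.5 265.8] [356.5 265.8]
0.008 [287.3 261.5] [356.7 261.6]
0.01 [287.2 257.2] [356.9 257.3]
```

play_rows(twist=[[0,-0.05,0],[0,0,0]], delta_pos=[[0.025,0,-0.01],[0.025,0,0]], hand=[18,18])

```text
time: 16.43
tcp_pos: [0.5096, 0.0581, 0.0755]
tool_rot: [0.77, 0.638, -0.009, 0.007]
ft_force: [-0.5, -3.2, -0.4]
opening: 0.021
gripper_force: 39.6
```

play_rows(twist=[[0,0,0],[0,0,0]], delta_pos=[[0.025,0,0],[0,0,0]], hand=[18,18])

```text
time: 16.6
tcp_pos: [0.5099, 0.0593, 0.0755]
tool_rot: [0.77, 0.638, -0.008, 0.007]
ft_force: [-0.6, -3.1, -1.1]
opening: 0.0215
gripper_force: 39.6
```

```bash
python3 brass.py w18.png | head -6
```

```text
t 16.6 tcp [0.5099 0.0593 0.0755] Ftool [-3.13 -0.05  1.2 ] mom [-0.019 -0.341 -0.068] open 0.0215 grip 39.6 xdir [ 0.1855  0.9824 -0.0219]
mouth in tool [ 0.027   0.0005 -0.0101]
[  59  254  153   46 5567] [134.1 276.7]
0.006 [287.5 265.8] [356.5 265.9]
0.008 [287.3 261.6] [356.7 261.6]
0.01 [287.2 257.3] [356.9 257.4]
```

play_rows(twist=[[0,-0.05,0],[0,0,0]], delta_pos=[[0.025,0,-0.005],[0,0,0]], hand=[18,18])

```text
time: 16.82
tcp_pos: [0.5104, 0.0609, 0.0757]
tool_rot: [0.77, 0.638, -0.01, 0.009]
ft_force: [-0.1, -0.2, -0.2]
opening: 0.0211
gripper_force: 39.6
```

```bash
python3 brass.py w19.png | head -6
```

```text
t 16.8167 tcp [0.5104 0.0609 0.0757] Ftool [-0.18 -0.1   0.22] mom [-0.048  0.056  0.04 ] open 0.0211 grip 39.6 xdir [ 0.1851  0.9823 -0.0267]
mouth in tool [ 0.0254  0.0004 -0.01  ]
[269 115   7  32 179] [271.9 130.6]
[364 115   7  33 187] [367.  131.3]
[  60  255  152   46 5497] [134.3 278.2]
0.006 [287.7 266. ] [356.8 266.1]
```

play_rows(twist=[[0,0,0],[0,0,0]], delta_pos=[[0.025,0,0],[0,0,0]], hand=[18,18])

```text
time: 17.03
tcp_pos: [0.5103, 0.0618, 0.0757]
tool_rot: [0.77, 0.638, -0.01, 0.008]
ft_force: [0.1, 1.0, -0.3]
opening: 0.0211
gripper_force: 39.7
```

```bash
python3 brass.py w20.png | head -6
```

```text
t 17.0333 tcp [0.5103 0.0618 0.0757] Ftool [ 0.97 -0.07  0.26] mom [-0.038  0.092 -0.011] open 0.0211 grip 39.7 xdir [ 0.185   0.9824 -0.0265]
mouth in tool [ 0.0245  0.0006 -0.01  ]
[269 115   7  32 204] [272.3 130.2]
[365 115   6  33 160] [367.4 131. ]
[  61  256  151   46 5494] [135.1 279.2]
0.006 [287.4 265.7] [356.5 265.7]
```

Both buttons have popped out (brass at (272,130) and (367,131) on both sides of the mast). Stop pushing, release, lift away.

play_rows(twist=[[0,0,0],[0,0,0],[0,0,0],[0,0,0],[0,0,0]], delta_pos=[[0,0,0],[0,0,0],[0,0,0],[0,0,0],[0,0,0]], hand=[26,34,44,52,60])

```text
time: 17.5
tcp_pos: [0.5102, 0.0611, 0.0757]
tool_rot: [0.77, 0.638, -0.01, 0.009]
ft_force: [0.2, -0.0, 0.0]
opening: 0.0596
gripper_force: 0.0
```

play_rows(twist=[[0,0,0],[0,0,0],[0,0,0],[0,0,0],[0,0,0]], delta_pos=[[0,0,-0.3],[0,0,-0.7],[0,0,-0.9],[0,0,-0.9],[0,0,-0.5]], hand=[60,60,60,60,60])

```text
time: 17.92
tcp_pos: [0.5122, 0.0642, 0.2109]
tool_rot: [0.77, 0.638, -0.009, 0.01]
ft_force: [0.6, -0.5, -0.5]
opening: 0.06
gripper_force: 0.0
```

play_rows(twist=[[0,0,0],[0,0,0],[0,0,0],[0,0,0],[0,0,0]], delta_pos=[[-0.8,0,0],[-0.8,0,0],[-0.5,0,0],[0,0,0],[0,0,0]], hand=[60,60,60,60,60])

```text
time: 18.33
tcp_pos: [0.495, -0.0189, 0.2102]
tool_rot: [0.771, 0.637, -0.01, 0.009]
ft_force: [0.1, -0.5, 0.1]
opening: 0.0599
gripper_force: 0.0
```

```bash
python3 - <<'E'
from st import *
s,M=st(); snap('top','topend.png')
im=snap('wrist','wend.png'); cv2.imwrite('pics/end.png',im)
E
```

```text
t 18.3333 tcp [ 0.495  -0.0189  0.2102] Ftool [-0.45  0.22 -0.06] mom [0.015 0.03  0.015] open 0.0599 grip 0.0 xdir [ 0.1886  0.9817 -0.0268]
mouth in tool [0.1102 0.0003 0.1223]
```

View pics/end.png

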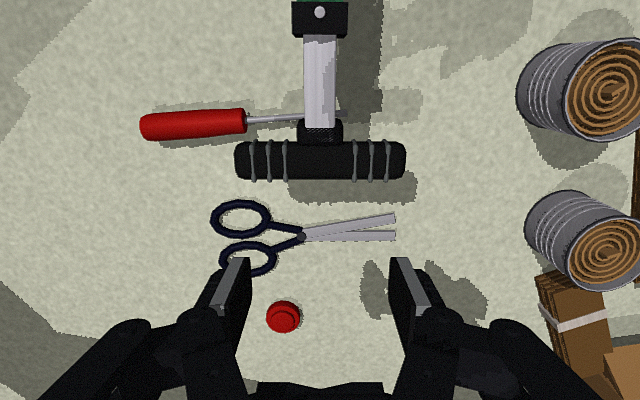

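The final picture shows the handle seated in the mast (collar at (320,18), T-grip at (320,160)). The other things look untouched and the gripper is clear.

```bash
python3 -c "
from cell import order
print(order.close_job())"
```

```text
the job is handed in; nothing more can be done
None
```

The T-handle is in the mast with both brass buttons popped out through their holes; I released it, left the other things alone and handed in at about 18 s, but while lining it up the nose briefly pressed on the bore (up to about 1.1 N m at the wrist) until I corrected the tilt.

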